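# Sort the washed lids, cap and pegs on the laundry shelf

## Task

Sort the washed handful lying on the shelf: set the wide steel lid flat, right way up and centred on top of the pile of wide lids and the small steel lid likewise on the pile of small lids, lay both clothes pegs down inside the peg basket, and put the white screw cap flat in the front bay of the open drawer and push that drawer fully shut. Do not bump the rack of glass jars, and leave the mug and the scoop where they are.

Things in the scene. Friction and masses are not known exactly. Their poses are not given: they have to be found in the camera images.
- lid_wide: Wide steel jar lid lying flat, right way up: a disc 68 mm in diameter and 14 mm high. Origin at the centre of its underside, z up. Goes on pile_wide.
- lid_small: Small steel jar lid lying flat, right way up: a disc 46 mm in diameter and 14 mm high. Origin at the centre of its underside, z up. Goes on pile_small.
- cap: White ribbed plastic screw cap standing closed end up: 38 mm in diameter (40 mm over the ribs), 22 mm high. Origin at the centre of its underside, z up. Goes in the front bay of the drawer.
- peg_a: Wooden spring clothes peg lying on its side, 72 mm long, 17 mm wide over the straight part (from 12 mm behind the origin to 36 mm ahead) and 22 mm over the splayed tail ends, 12 mm thick. Origin on the underside at the spring; own x runs towards the jaws, y across, z up. The two pegs are alike. Goes in the basket.
- peg_b: Wooden spring clothes peg lying on its side, 72 mm long, 17 mm wide over the straight part (from 12 mm behind the origin to 36 mm ahead) and 22 mm over the splayed tail ends, 12 mm thick. Origin on the underside at the spring; own x runs towards the jaws, y across, z up. The two pegs are alike. Goes in the basket.
- pile_wide: Fixed shallow black plastic dish, 96 mm in diameter with an 8 mm rim, in which two wide steel lids (68 mm) are piled. Origin at the centre of its underside; the top of the pile is 32 mm above it.
- pile_small: Fixed shallow black plastic dish, 74 mm in diameter with an 8 mm rim, in which two small steel lids (46 mm) are piled. Origin at the centre of its underside; the top of the pile is 32 mm above it.
- basket: Fixed open grey plastic peg basket, outside 120 mm along its own x, 160 mm along its own y, 45 mm high; walls and floor 4 mm thick (inside 112 x 152 mm, the floor 4 mm above the origin). Origin at the centre of its underside.
- drawer (a joint): Opening of the grey plastic drawer in its fixed low white unit, in m: 0 fully shut, 0.115 fully open; it starts open. About 1 N of friction, no spring: it stays where it is left. The unit's casing is 144 mm wide, 150 mm deep, 60 mm high; its front edge lies 42.5 mm less than the opening behind point drawer_bay. The drawer's front panel is 140 mm wide, its top 54 mm above the shelf.
- drawer_bay (a point): Floor centre of the drawer's front bay, 7 mm above the shelf; moves with the drawer. x points the way the drawer shuts, y across, z up. Bay 85 mm (x) by 126 mm (y), walls 41 mm high; behind it a rear bay with spare caps. Front panel's outer face 46.5 mm ahead (-x) of this point; its pull lip, 66 mm wide, 34 to 44 mm above the shelf, ends 62.5 mm ahead: push it to +x to shut.
- rack: Bystander: fixed slotted aluminium rack 330 mm along its own x and 84 mm along its own y, holding a row of four amber glass jars with steel caps, about 127 mm high over all. Origin at the centre of its underside. Do not bump it.
- mug: Bystander: white ceramic mug, 80 mm in diameter, 92 mm high, its handle at its own +y. Origin at the centre of its underside. Leave it where it is.
- scoop: Bystander: red plastic scoop, a square-cornered bowl 70 x 52 mm and 30 mm high with a handle along its own -x to 128 mm. Origin under the centre of the bowl. Leave it where it is.
Mind the look-alikes: they are no part of the job. What is shaped like the part that bears drawer but red is not meant.

How it is judged:
At the end, for the whole second after the job is handed in: Each lid lies level on the pile of its kind, within 12 mm of its centre; both pegs lie inside the basket, below its rim, within 0.4 rad of level; the cap lies flat on the floor of the drawer's front bay; the drawer is shut to within 4 mm; everything is at rest (horizontal distance between lid_wide and pile_wide below 0.012 m and z of lid_wide in the frame of pile_wide between 0.027 and 0.037 m and angle between each of lid_wide, lid_small's own z axis and vertical below 0.12 rad and horizontal distance between lid_small and pile_small below 0.012 m and z of lid_small in the frame of pile_small between 0.027 and 0.037 m and x of peg_a in the frame of basket between -0.055 and 0.055 m and y of peg_a in the frame of basket between -0.075 and 0.075 m and z of peg_a in the frame of basket between 0 and 0.034 m and angle between peg_a's own x axis and vertical between 1.17 and 1.97 rad and x of peg_b in the frame of basket between -0.055 and 0.055 m and y of peg_b in the frame of basket between -0.075 and 0.075 m and z of peg_b in the frame of basket between 0 and 0.034 m and angle between peg_b's own x axis and vertical between 1.17 and 1.97 rad and x of cap in the frame of drawer_bay between -0.034 and 0.034 m and y of cap in the frame of drawer_bay between -0.055 and 0.055 m and z of cap in the frame of drawer_bay between -0.004 and 0.027 m and angle between the z axis of cap and the z axis of drawer_bay, either way round below 0.15 rad and value of joint drawer below 0.004 m and linear speed of each of lid_wide, lid_small, cap, peg_a, peg_b below 0.02 m/s); the robot touches nothing.
It fails at once if the rack of glass jars was bumped (over 3 N) (contact force between anything else and rack above 3 N).
It fails at once if the mug was moved more than 30 mm (distance of mug from where it was at the start of the episode above 0.03 m).
It fails at once if the scoop was moved more than 30 mm (distance of scoop from where it was at the start of the episode above 0.03 m).
It also fails if it takes over 144 s, if anything falls off the work surface, if the arm or the gripper's body presses on something with over 40 N, if the wrist force passes 120 N, or if a joint passes its speed limit or range.

## Robot

A 6-joint arm with a two-finger parallel gripper is mounted at the origin on the work surface. World frame = base frame: x ahead of the robot, y to its left, z up, the work surface at z = 0. Lengths are in m, angles in rad, forces in N, time in s.
With the tool pointing down it reaches from about 0.275 to 0.75 m from the base axis. Payload 10.2 kg.
Tool frame: the origin (TCP) lies between the finger pads; the fingertips stand 11 mm ahead of it and the grasp point (between the pads) lies 8 mm behind it (finger_overhang is the distance from the TCP to the fingertips, in m); z points along the fingers, y is the line along which they close (so a half turn about z gives the same grasp; the last joint's range is limited). The gripper opens to 85 mm and grips with 20 to 120 N. Pads are 22 mm wide; open, the fingers measure 114 mm over their backs; the gripper's body (76 mm by 85 mm) begins 54 mm behind the grasp point. The pads swing forward as they close: fully open they stand 13 mm farther back than shut.
Start: joints at [-1.537, 0.313, 1.498, -0, 1.331, -0.223], TCP at [0.133, -0.508, 0.242] pointing down, gripper open.
Joint ranges: [-2.94, 2.94], [-0.97, 2.17], [0.19, 2.56], [-1.23, 4.37], [0.02, 3.11], [-2.88, 2.88]. Speed limits (rad/s): [2.39, 2.39, 3.01, 3.14, 3.14, 3.14].

## Interface

Orientations are given as a unit quaternion [w, x, y, z].
In Python, from station import * gives the robot as it stands.
- The arm moves only by the tool jog_arm, never from a script. Its argument "increments" is a list of rows, each a list of 4 numbers: the shift along the tool's x, y, z in units of 30 mm (1.0 is 30 mm), then the turn about the tool's z in units of 6 degrees (1.0 is 6 degrees). A call has 1 to 12 rows; each row shifts and turns the commanded pose from where the row before left it, along the tool's axes as they then stand; what a row does not reach is not made up. A row lasts 1/8 s, in which the tool goes at most 62.5 mm and 10.7 degrees, less where a joint would pass 70% of its speed; a pose out of reach is approached as far as the arm can. A call is refused whole if a number of a shift passes 1 or a number of a turn 1, either way. A call with a gripper value outside its range is refused whole. "fingers" is the closure, from -1 (fully open) to 1 (shut), so that 0 is half open, set as the call begins (left out, the last holds). The fingers move at their own pace and stop on an object; the grip force is fixed at half the most. Time passes only in rows, so rows that do not move let the fingers close. It gives the time, the measured TCP pose, the force, the opening and the grip force at its end, in the units of the state.
- get_obs(): the state, without advancing time (a new reading comes with each control period).
- camera(name): name is "side" or "top"; returns a dict with "color" (480x640x3 uint8, red, green, blue), "z_map" (480x640 float32, m along the optical axis (not along the pixel's ray), 0 where there is no reading), "fx", "fy", "cx", "cy" (pixels), "T" (4x4, takes a point from camera to world coordinates). Camera axes: x right, y down, z forward; pixel columns grow to the right and rows downward; lengths in m; the calibration is good to about 2 mm. A picture is of the moment at which its call begins.
- close_job(): hands the job in; it is judged then, once.
The state is a dict: "time_s": time; "qpos": joint angles; "qvel": joint speeds; "joint_efforts": joint torques, N m; "position": TCP position; "ee_rot": TCP orientation; "ft_force": force on the tool from outside, world axes, zero at the start; "ft_torque": the same for the moment, N m; "finger_gap": opening from 0.0 (shut) to 1.0 (fully open); "grasp_force": force on a finger pad.
Only numpy, scipy, OpenCV 4.12 (cv2) and the standard library are available. Lean on these libraries where they do the work, as an engineer would, in place of code of your own. Each camera call takes 0.05 s, during which the arm holds its last target. There are 200 camera calls.

## Working session

There is one attempt and no reset: what is moved stays moved. The work goes in short steps, Python scripts to look and compute and a tool call to move; the robot and the scene stay as the last step left them, time stands still between calls to the robot, and variables do not carry over. Pictures are saved under pics/ and viewed, at most 14 in all, crops included, and the job is handed in when it is done.

Besides the shell and the picture viewer there is one more tool, called after "Call:" by a JSON object that holds its "name" and its "arguments". jog_arm: Moves the arm, as the interface text tells. Its arguments: {"type":"object","properties":{"increments":{"type":"array","items":{"type":"array","items":{"type":"number"}}},"fingers":{"type":"number"}},"required":["increments"]}

```bash
mkdir -p pics; ls
python3 - <<'E'
from station import *
import cv2,numpy as np
o=get_obs();print(o['position'],o['ee_rot'],o['finger_gap'],o['time_s'])
for n in('top','side'):
    c=camera(n);np.savez(f'{n}0.npz',**c);cv2.imwrite(f'pics/{n}0.png',c['color'][:,:,::-1]);print(n,c['fx'],c['cx'],c['cy'],np.round(c['T'],3).tolist())
E
```

```text
pics
[ 0.13333092 -0.50753718  0.24172574] [-6.46227303e-04  9.91767868e-01  1.28047162e-01  5.39556627e-05] 1.0010199197601082 0.0
top 586.7248129545751 311.9838407768591 251.7226100702539 [[-0.016, -0.988, 0.151, 0.204], [-1.0, 0.017, 0.007, -0.005], [-0.01, -0.151, -0.989, 1.679], [0.0, 0.0, 0.0, 1.0]]
side 473.0502148216163 314.21007777850775 240.51359110889692 [[0.965, -0.163, 0.206, 0.144], [-0.263, -0.635, 0.727, -1.016], [0.012, -0.755, -0.655, 0.962], [0.0, 0.0, 0.0, 1.0]]
```

Create h.py:
```python
import numpy as np
def load(n): return dict(np.load(n+'.npz'))
def px(c,u,v,z=None):
    """world point at pixel: from depth, or on the plane of height z"""
    r=np.array([(u-c['cx'])/c['fx'],(v-c['cy'])/c['fy'],1.])
    T=c['T']
    if z is None: d=c['z_map'][int(round(v)),int(round(u))]
    else: d=(z-T[2,3])/(T[2,:3]@r)
    return T[:3,:3]@(r*d)+T[:3,3]
```

```text
(no output)
```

View pics/top0.png

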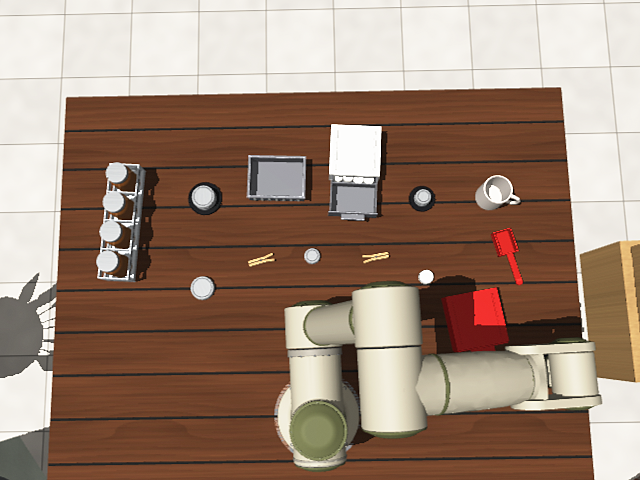

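View pics/side0.png

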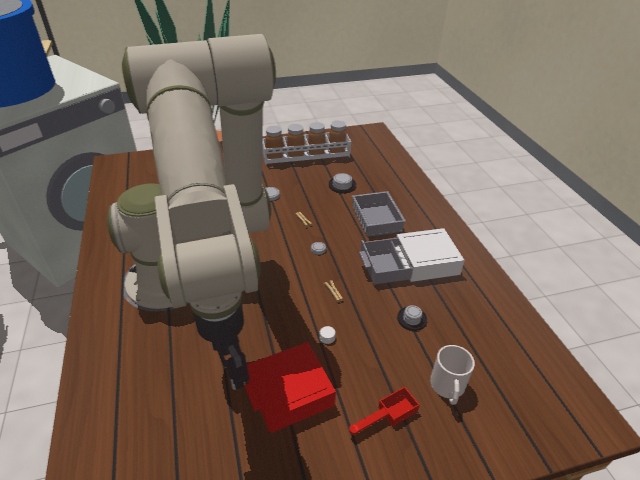

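The top view shows the following, by pixel:
- **Parts to move:** wide lid (203,288), small lid (312,256), pegs (261,259) and (376,257), white cap (426,277).
- **Targets:** wide pile (205,197), small pile (422,198), basket (278,177), grey drawer in the white unit (355,170).
- **Bystanders:** rack on the left, mug (495,192), scoop (507,250).

There are two drawer units. The one at (477,320) is red, so it's the look-alike. The grey drawer with its white casing, open at (353,200), is the one meant. An enlarged crop should confirm this.

Run:
```python
import cv2
im=cv2.imread('pics/top0.png')
cv2.imwrite('pics/c1.png',cv2.resize(im[115:305,185:445],None,fx=3,fy=3,interpolation=cv2.INTER_CUBIC))
```

```text
(no output)
```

View pics/c1.png

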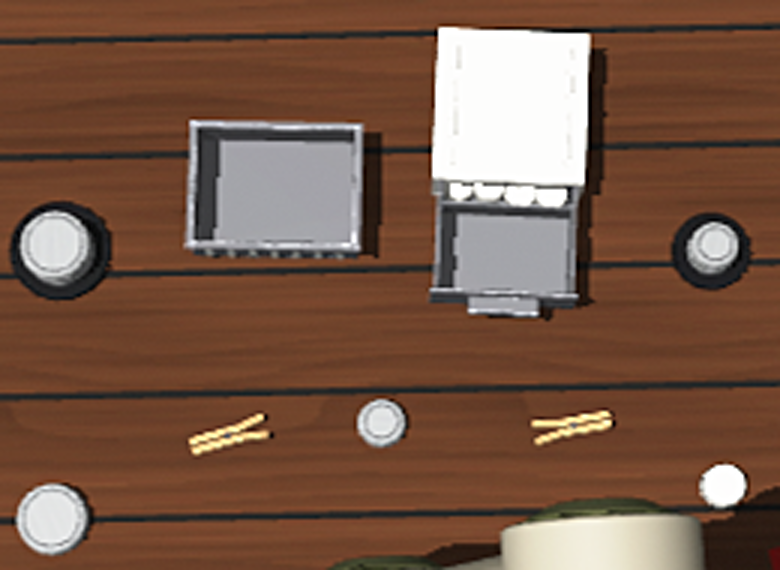

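The crop confirms the choice: the grey drawer has spare caps behind its front bay, and its pull lip is at crop (503,308). The pegs are at crop (230,434), with tail right, and (573,426), with tail left.

```bash
cat >> h.py <<'E'
def cloud(c):
    v,u=np.mgrid[:480,:640]
    z=c['z_map']; P=np.stack([(u-c['cx'])/c['fx']*z,(v-c['cy'])/c['fy']*z,z],-1)
    return P@c['T'][:3,:3].T+c['T'][:3,3]
def blob(W,u,v,r,zlo,zhi):
    s=W[v-r:v+r+1,u-r:u+r+1].reshape(-1,3)
    return s[(s[:,2]>zlo)&(s[:,2]<zhi)]
E
python3 - <<'E'
from h import *
import cv2
c=load('top0');W=cloud(c)
print('table z',[round(float(W[v,u,2]),4) for u,v in((150,320),(230,230),(400,230),(460,240))])
def show(n,u,v,r,lo,hi):
    s=blob(W,u,v,r,lo,hi)
    (cx,cy),(w,h),a=cv2.minAreaRect((s[:,:2]*1000).astype(np.float32))
    print(n,len(s),'mean',s.mean(0).round(4),'rect',round(cx,1),round(cy,1),round(w,1),round(h,1),round(a,1))
show('lidw',203,288,18,.009,.03)
show('lids',312,256,14,.009,.03)
show('cap',426,277,12,.016,.03)
show('pegL',261,259,18,.006,.03)
show('pegR',376,257,18,.006,.03)
show('pileW',203,196,18,.026,.05)
show('pileS',422,197,14,.026,.05)
show('basket',278,177,36,.038,.055)
show('unit',355,150,38,.0575,.07)
show('drawerpanel',353,213,28,.047,.0575)
show('lip',353,217,18,.03,.046)
show('rack',120,222,60,.05,.2)
show('mug',493,192,25,.08,.12)
show('scoop',507,245,40,.012,.05)
show('red',477,320,40,.03,.09)
E
```

```text
table z [0.0006, 0.0002, -0.0001, 0.0033]
lidw 387 mean [0.3618 0.3236 0.0151] rect 367.8 318.2 115.3 81.4 70.8
lids 181 mean [0.4488 0.0093 0.0154] rect 448.1 7.4 74.7 78.2 88.8
cap 136 mean [ 0.3821 -0.3124  0.0225] rect 382.7 -313.0 35.7 39.1 44.1
pegL 222 mean [0.4381 0.1548 0.0108] rect 441.0 154.5 104.2 105.8 89.7
pegR 225 mean [ 0.442  -0.1772  0.0103] rect 440.8 -176.6 103.7 104.9 88.8
pileW 387 mean [0.6237 0.3206 0.0326] rect 623.1 321.0 65.8 63.8 13.2
pileS 177 mean [ 0.6114 -0.3127  0.033 ] rect 611.4 -311.2 42.9 43.4 26.3
basket 510 mean [0.6757 0.1109 0.0452] rect 675.5 108.7 166.2 129.6 88.3
unit 1615 mean [ 0.7434 -0.12    0.061 ] rect 732.3 -118.7 144.5 175.9 85.9
drawerpanel 136 mean [ 0.5731 -0.1075  0.0512] rect 595.6 -109.0 133.6 102.6 86.3
lip 125 mean [ 0.5547 -0.1074  0.0413] rect 554.6 -111.4 97.4 19.1 87.0
rack 3270 mean [0.5436 0.5407 0.0992] rect 550.8 550.0 89.3 332.6 86.4
mug 219 mean [ 0.6134 -0.5119  0.0895] rect 614.0 -508.5 79.3 82.7 21.1
scoop 501 mean [ 0.4539 -0.546   0.0269] rect 450.9 -545.3 210.2 243.0 71.0
red 3173 mean [ 0.2544 -0.4381  0.0581] rect 258.0 -476.4 171.8 222.2 11.9
```

```bash
cat >> h.py <<'E'
import cv2
def seg(c,u,v,r,kind,z):
    """world xy of coloured pixels in a window, projected on plane z"""
    h=cv2.cvtColor(c['color'],cv2.COLOR_RGB2HSV).astype(int)
    m=(h[...,2]>150)&(h[...,1]<40) if kind=='grey' else (h[...,2]>150)&(h[...,1]>60)&(h[...,0]>15)&(h[...,0]<35)
    k=np.zeros_like(m);k[v-r:v+r+1,u-r:u+r+1]=m[v-r:v+r+1,u-r:u+r+1]
    n,l,st,ce=cv2.connectedComponentsWithStats(k.astype(np.uint8),connectivity=8)
    i=1+np.argmax(st[1:,4]);ys,xs=np.nonzero(l==i)
    return np.array([px(c,a,b,z)[:2] for a,b in zip(xs,ys)])
def disc(p):
    (x,y),r=cv2.minEnclosingCircle((p*1000).astype(np.float32));return p.mean(0).round(4),round(x,1),round(y,1),round(r,1)
def peg(p):
    m=p.mean(0);w,V=np.linalg.eigh(np.cov((p-m).T));d=V[:,1];t=(p-m)@d;s=(p-m)@V[:,0]
    return m.round(4),'ang',round(np.degrees(np.arctan2(d[1],d[0])),1),'t',t.min().round(4),t.max().round(4),'w-',np.ptp(s[t<-.015]).round(4),'w+',np.ptp(s[t>.015]).round(4)
E
python3 - <<'E'
from h import *
c=load('top0')
for n,u,v,r,z in(('lidw',203,288,16,.014),('lids',312,256,11,.014),('cap',426,277,10,.022),('pileW',203,196,18,.032),('pileS',422,197,14,.032)):print(n,disc(seg(c,u,v,r,'grey',z)))
for n,u,v in(('pegL',261,259),('pegR',376,257)):print(n,peg(seg(c,u,v,20,'peg',.012)))
W=cloud(c)
# drawer: casing front corners, panel outer corners, lip corners (crop px/3+offset)
for n,a,b,z in(('caseFL',433,184,.06),('caseFR',585,188,.06),('caseBL',438,27,.06),('caseBR',590,33,.06),('panL',430,296,.054),('panR',578,303,.054),('lipL',469,312,.044),('lipR',538,316,.044),('bkBL',189,121,.045),('bkBR',363,124,.045),('bkFL',185,248,.045),('bkFR',361,254,.045)):
    print(n,px(c,185+a/3,115+b/3,z)[:2].round(4))
E
```

```text
lidw (array([0.3611, 0.3237]), 360.8, 323.6, 33.0)
lids (array([0.4475, 0.009 ]), 447.5, 8.8, 22.0)
cap (array([ 0.3806, -0.3133]), 380.3, -313.3, 21.3)
pileW (array([0.6233, 0.3205]), 622.4, 320.5, 33.4)
pileS (array([ 0.6112, -0.3131]), 609.2, -313.0, 24.2)
pegL (array([0.4375, 0.156 ]), 'ang', np.float64(106.4), 't', np.float64(-0.0383), np.float64(0.0355), 'w-', np.float64(0.022), 'w+', np.float64(0.0169))
pegR (array([ 0.4414, -0.1756]), 'ang', np.float64(99.2), 't', np.float64(-0.0363), np.float64(0.0392), 'w-', np.float64(0.0171), 'w+', np.float64(0.0209))
caseFL [ 0.6674 -0.046 ]
caseFR [ 0.6608 -0.1899]
caseBL [ 0.8232 -0.054 ]
caseBR [ 0.8142 -0.1998]
panL [ 0.5602 -0.041 ]
panR [ 0.5509 -0.1802]
lipL [ 0.5462 -0.0779]
lipR [ 0.5412 -0.1431]
bkBL [0.7388 0.1876]
bkBR [0.7326 0.0198]
bkFL [0.6132 0.1914]
bkFR [0.6042 0.0236]
```

Call:
{"name": "jog_arm", "arguments": {"increments": [[0, 0, 0, 0.8], [0, 0, 0, 0.8], [0, 0, 0, 0.85], [0.9, -0.7, 0.4, 0], [0.9, -0.7, 0.4, 0], [0.9, -0.7, 0.4, 0], [0.9, -0.7, 0.4, 0], [0.9, -0.7, 0.4, 0], [0.9, -0.7, 0.4, 0], [0.9, -0.7, 0.4, 0], [0.9, -0.7, 0.4, 0], [0.9, -0.8, 0.4, 0]], "fingers": -0.3}}

```text
time_s: 1.6
position: [0.377, -0.3149, 0.1337]
ee_rot: [-0.0, 1.0, 0.0, -0.0]
ft_force: [-0.8, -0.5, -0.6]
finger_gap: 0.653
grasp_force: 0.0
```

Call:
{"name": "jog_arm", "arguments": {"increments": [[0.1, -0.05, 0.9, 0], [0, 0, 0.9, 0], [0, 0, 0.9, 0], [0, 0, 0.6, 0], [0, 0, 0.3, 0], [0, 0, 0.2, 0], [0, 0, 0, 0]]}}

```text
time_s: 2.48
position: [0.3793, -0.3143, 0.0204]
ee_rot: [0.0, 1.0, 0.0, 0.0]
ft_force: [-0.6, 0.0, 0.9]
finger_gap: 0.654
grasp_force: 0.0
```

Run:
```python
from station import *
import cv2
c=camera('side');o=get_obs();print(o['position'],o['ft_force'])
cv2.imwrite('pics/s1.png',cv2.resize(c['color'][260:380,260:420,::-1],None,fx=4,fy=4,interpolation=cv2.INTER_CUBIC))
```

```text
[ 0.3794128  -0.3143982   0.02064517] [-0.43573042 -0.09890401 -0.33882492]
```

View pics/s1.png

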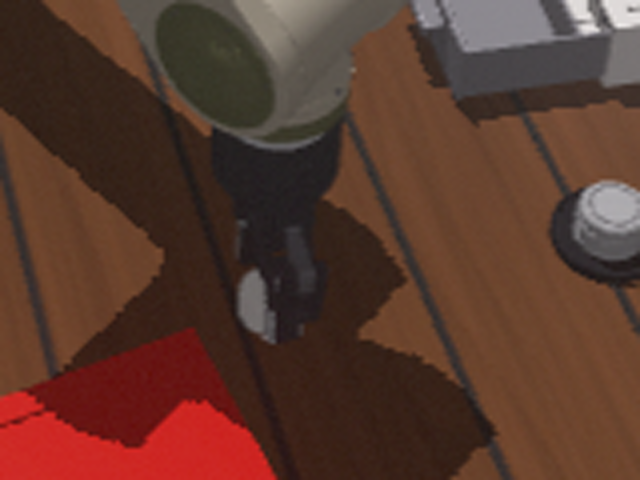

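The near finger straddles the cap: the tip is at crop (290,335) and the white cap is visible behind it at (255,300). I'll go slightly lower and close.

Call:
{"name": "jog_arm", "arguments": {"increments": [[0, 0, 0.12, 0], [0, 0, 0, 0], [0, 0, 0, 0]], "fingers": -0.3}}

```text
time_s: 2.9
position: [0.3793, -0.3143, 0.0168]
ee_rot: [0.0, 1.0, 0.0, 0.0]
ft_force: [-0.5, -0.8, 0.2]
finger_gap: 0.643
grasp_force: 0.0
```

Call:
{"name": "jog_arm", "arguments": {"increments": [[0, 0, 0, 0], [0, 0, 0, 0], [0, 0, 0, 0], [0, 0, 0, 0], [0, 0, 0, 0], [0, 0, 0, 0]], "fingers": 0.5}}

```text
time_s: 3.65
position: [0.3794, -0.3144, 0.0172]
ee_rot: [0.0, 1.0, 0.0, 0.0]
ft_force: [-0.8, 0.6, 5.4]
finger_gap: 0.417
grasp_force: 59.7
```

Call:
{"name": "jog_arm", "arguments": {"increments": [[0, 0, -0.6, 0], [0, 0, -1, 0], [0, 0, -1, 0], [0.4, -0.3, -0.8, 0], [0.9, -0.8, 0, 0], [0.9, -0.8, 0, 0], [0.9, -0.8, 0, 0], [0.9, -0.8, 0, 0], [0.9, -0.8, 0, 0], [0.9, -0.8, 0, 0], [0.9, -0.8, 0, 0], [0.8, -0.77, 0, 0]]}}

```text
time_s: 5.15
position: [0.605, -0.1131, 0.1186]
ee_rot: [-0.0, 1.0, 0.0, -0.0]
ft_force: [1.0, -0.2, -0.6]
finger_gap: 0.414
grasp_force: 59.9
```

Call:
{"name": "jog_arm", "arguments": {"increments": [[0, 0, 0, 0], [0, 0, 0, 0]]}}

```text
time_s: 5.4
position: [0.6038, -0.1144, 0.1185]
ee_rot: [-0.0, 1.0, 0.0, -0.0]
ft_force: [0.7, -0.2, -0.2]
finger_gap: 0.419
grasp_force: 59.9
```

Run:
```python
from station import *
import cv2
c=camera('side')
cv2.imwrite('pics/s2.png',cv2.resize(c['color'][180:330,310:480,::-1],None,fx=4,fy=4,interpolation=cv2.INTER_CUBIC))
```

```text
(no output)
```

View pics/s2.png

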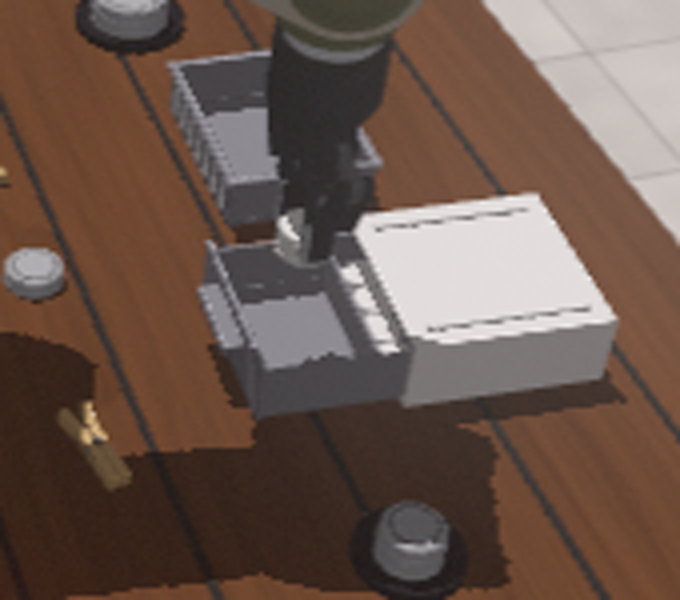

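The cap is held level at crop (300,240), above the bay whose floor is at (300,330). I'll lower it and release.

Call:
{"name": "jog_arm", "arguments": {"increments": [[0, 0, 0.9, 0], [0, 0, 0.9, 0], [0, 0, 0.8, 0], [0, 0, 0.35, 0], [0, 0, 0.1, 0], [0, 0, 0, 0], [0, 0, 0, 0]]}}

```text
time_s: 6.32
position: [0.6046, -0.1142, 0.0281]
ee_rot: [0.0, 1.0, 0.0, 0.001]
ft_force: [-0.2, -0.2, 0.4]
finger_gap: 0.423
grasp_force: 59.9
```

Call:
{"name": "jog_arm", "arguments": {"increments": [[0, 0, 0, 0], [0, 0, 0, 0], [0, 0, 0, 0], [0, 0, 0, 0], [0, 0, -0.4, 0], [0, 0, -0.8, 0], [0, 0, -1, 0], [0, 0, -1, 0]], "fingers": -0.1}}

```text
time_s: 7.32
position: [0.6043, -0.1141, 0.1251]
ee_rot: [0.0, 1.0, 0.0, 0.0]
ft_force: [-0.5, 0.5, -0.2]
finger_gap: 0.552
grasp_force: 0.0
```

Call:
{"name": "jog_arm", "arguments": {"increments": [[-1, -0.05, 0, 0], [-1, 0, 0, 0], [-1, 0, 0, 0], [0, 0, 1, 0], [0, 0, 1, 0], [0, 0, 0.9, 0], [0, 0, 0, 0], [0, 0, 0, 0]], "fingers": 1}}

```text
time_s: 8.32
position: [0.5149, -0.1129, 0.0376]
ee_rot: [0.0, 1.0, 0.0, 0.001]
ft_force: [-0.1, 0.5, -0.3]
finger_gap: 0.0
grasp_force: 0.0
```

Run:
```python
from station import *
import cv2
c=camera('side')
cv2.imwrite('pics/s3.png',cv2.resize(c['color'][180:330,310:480,::-1],None,fx=4,fy=4,interpolation=cv2.INTER_CUBIC))
```

```text
(no output)
```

View pics/s3.png

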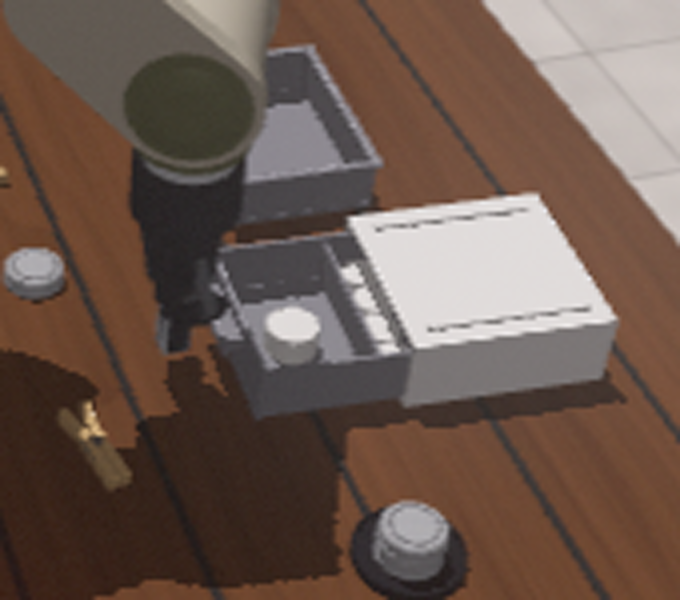

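The cap lies flat in the bay at crop (292,333), and the shut fingers stand ahead of the lip at (185,330). Now to push the drawer.

Call:
{"name": "jog_arm", "arguments": {"increments": [[0.3, 0, 0, 0], [0.3, 0.02, 0, 0], [0.3, 0.02, 0, 0], [0.3, 0.02, 0, 0], [0.3, 0.02, 0, 0], [0.3, 0.02, 0, 0], [0.3, 0.02, 0, 0], [0.3, 0.02, 0, 0], [0.3, 0.02, 0, 0], [0.3, 0.02, 0, 0], [0.3, 0.02, 0, 0], [0.2, 0, 0, 0]]}}

```text
time_s: 9.88
position: [0.6198, -0.1188, 0.0361]
ee_rot: [0.0, 1.0, 0.0, 0.0]
ft_force: [-1.3, -0.4, 0.2]
finger_gap: -0.0
grasp_force: 0.6
```

Call:
{"name": "jog_arm", "arguments": {"increments": [[0.1, 0, 0, 0], [0.1, 0, 0, 0], [0.05, 0, 0, 0], [0, 0, 0, 0]]}}

```text
time_s: 10.38
position: [0.6269, -0.1185, 0.0362]
ee_rot: [-0.0, 1.0, 0.0, 0.0]
ft_force: [-0.2, -0.2, 0.3]
finger_gap: -0.0
grasp_force: 0.0
```

Creeping until the stop is felt.

Call:
{"name": "jog_arm", "arguments": {"increments": [[0.1, 0, 0, 0], [0.1, 0, 0, 0], [0.05, 0, 0, 0], [0, 0, 0, 0]]}}

```text
time_s: 10.88
position: [0.6344, -0.1185, 0.0362]
ee_rot: [-0.0, 1.0, 0.0, 0.0]
ft_force: [0.2, -0.3, 0.5]
finger_gap: -0.004
grasp_force: 0.0
```

Call:
{"name": "jog_arm", "arguments": {"increments": [[0.05, 0, 0, 0], [0.05, 0, 0, 0], [0, 0, 0, 0]]}}

```text
time_s: 11.25
position: [0.6374, -0.1185, 0.0362]
ee_rot: [-0.0, 1.0, 0.0, 0.0]
ft_force: [-0.4, 0.5, 0.4]
finger_gap: -0.0
grasp_force: 0.1
```

Call:
{"name": "jog_arm", "arguments": {"increments": [[0.05, 0, 0, 0], [0.05, 0, 0, 0], [0, 0, 0, 0]]}}

```text
time_s: 11.62
position: [0.6383, -0.1186, 0.0361]
ee_rot: [-0.0, 1.0, 0.0, -0.003]
ft_force: [-13.7, -0.1, 7.5]
finger_gap: -0.001
grasp_force: 7.0
```

Run:
```python
from station import *
import cv2
c=camera('side')
cv2.imwrite('pics/s4.png',cv2.resize(c['color'][180:330,310:480,::-1],None,fx=4,fy=4,interpolation=cv2.INTER_CUBIC))
```

```text
(no output)
```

View pics/s4.png

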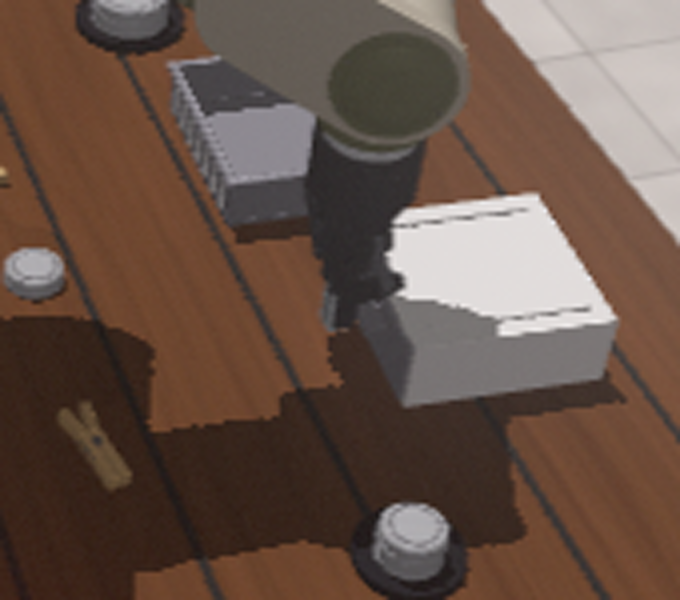

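The stop was felt at 13.7 N, and the drawer front at crop (390,340) is flush with the casing, so it's shut. Next I'll back off and go to the small lid.

Call:
{"name": "jog_arm", "arguments": {"increments": [[-0.5, 0, 0, 0], [-1, 0, 0, 0], [0, 0, -1, 0], [0, 0, -1, 0], [-0.8, -0.7, -1, 0], [-0.8, -0.7, 0, 0], [-0.8, -0.7, 0, 0], [-0.8, -0.7, 0, 0], [-0.8, -0.7, 0, 0], [-0.9, -0.75, 0, 0], [0, 0, 0, 0], [0, 0, 0, 0]], "fingers": -0.5}}

```text
time_s: 13.18
position: [0.449, 0.0085, 0.1265]
ee_rot: [0.0, 1.0, 0.0, 0.001]
ft_force: [0.0, -0.6, 0.6]
finger_gap: 0.75
grasp_force: 0.0
```

Call:
{"name": "jog_arm", "arguments": {"increments": [[0, 0, 1, 0], [0, 0, 1, 0], [0, 0, 1, 0], [0, 0, 0.4, 0], [0, 0, 0.15, 0], [0, 0, 0, 0], [0, 0, 0, 0]]}}

```text
time_s: 14.05
position: [0.4488, 0.0088, 0.0204]
ee_rot: [0.0, 1.0, 0.0, 0.001]
ft_force: [-0.2, 0.0, 0.4]
finger_gap: 0.75
grasp_force: 0.0
```

Call:
{"name": "jog_arm", "arguments": {"increments": [[0, 0, 0.15, 0], [0, 0, 0, 0], [0, 0, 0, 0], [0, 0, 0, 0], [0, 0, 0, 0], [0, 0, 0, 0], [0, 0, 0, 0]], "fingers": 0.5}}

```text
time_s: 14.92
position: [0.4485, 0.0088, 0.0157]
ee_rot: [0.0, 1.0, 0.0, 0.0]
ft_force: [-2.2, -0.3, 7.8]
finger_gap: 0.475
grasp_force: 59.5
```

Call:
{"name": "jog_arm", "arguments": {"increments": [[0, 0, -0.5, 0], [0, 0, -1, 0], [0, 0, -1, 0], [0, 0, -1, 0], [0, 0, 0, 0]]}}

```text
time_s: 15.55
position: [0.4492, 0.0087, 0.1218]
ee_rot: [0.0, 1.0, 0.0, 0.002]
ft_force: [-0.5, -0.4, 0.1]
finger_gap: 0.471
grasp_force: 60.7
```

Run:
```python
from station import *
import cv2
c=camera('side')
cv2.imwrite('pics/s5.png',cv2.resize(c['color'][160:310,240:410,::-1],None,fx=4,fy=4,interpolation=cv2.INTER_CUBIC))
```

```text
(no output)
```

View pics/s5.png

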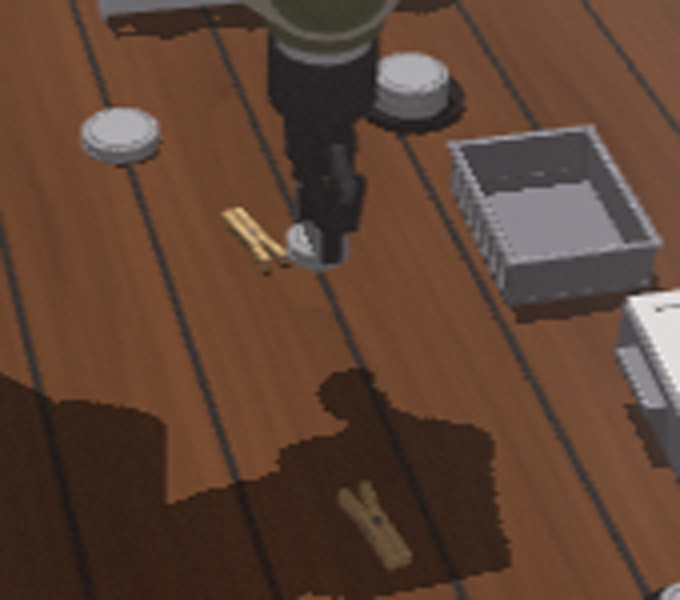

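The small lid is held level at crop (318,245). Carrying it to the small pile.

Call:
{"name": "jog_arm", "arguments": {"increments": [[0.5, 0.9, 0, 0], [0.5, 0.98, 0, 0], [0.5, 0.98, 0, 0], [0.5, 0.98, 0, 0], [0.5, 0.98, 0, 0], [0.5, 0.98, 0, 0], [0.5, 0.98, 0, 0], [0.5, 0.98, 0, 0], [0.5, 0.98, 0, 0], [0.5, 0.98, 0, 0], [0.4, 0.98, 0, 0], [0, 0, 0, 0]]}}

```text
time_s: 17.1
position: [0.6098, -0.3135, 0.1176]
ee_rot: [-0.001, 1.0, -0.001, -0.001]
ft_force: [-1.0, 0.6, -0.4]
finger_gap: 0.474
grasp_force: 60.7
```

Call:
{"name": "jog_arm", "arguments": {"increments": [[0, 0, 0.9, 0], [0, 0, 0.9, 0], [0, 0, 0.3, 0], [0, 0, 0.1, 0], [0, 0, 0.1, 0], [0, 0, 0, 0], [0, 0, 0, 0]]}}

```text
time_s: 17.98
position: [0.6105, -0.3122, 0.0517]
ee_rot: [0.0, 1.0, 0.0, 0.0]
ft_force: [0.9, -0.9, -0.0]
finger_gap: 0.475
grasp_force: 60.7
```

Call:
{"name": "jog_arm", "arguments": {"increments": [[0.03, 0, 0.07, 0], [0, 0, 0.03, 0], [0, 0, 0, 0], [0, 0, 0, 0]]}}

```text
time_s: 18.48
position: [0.6112, -0.3121, 0.0482]
ee_rot: [0.0, 1.0, 0.0, 0.0]
ft_force: [-0.3, -0.0, -0.4]
finger_gap: 0.478
grasp_force: 60.7
```

Call:
{"name": "jog_arm", "arguments": {"increments": [[0, 0, 0, 0], [0, 0, 0, 0], [0, 0, 0, 0], [0, 0, 0, 0], [0, 0, -0.4, 0], [0, 0, -0.9, 0], [0, 0, -1, 0], [0, 0, 0, 0]], "fingers": -0.3}}

```text
time_s: 19.48
position: [0.6122, -0.3128, 0.1207]
ee_rot: [0.002, 1.0, 0.0, 0.002]
ft_force: [-0.1, 0.9, -0.1]
finger_gap: 0.654
grasp_force: 0.0
```

Call:
{"name": "jog_arm", "arguments": {"increments": [[-0.9, -0.7, 0, 0], [-0.95, -0.72, 0, 0], [-0.95, -0.72, 0, 0], [-0.95, -0.72, 0, 0], [-0.95, -0.72, 0, 0], [-0.95, -0.72, 0, 0], [0, 0, 0, -1], [0, 0, 0, -1], [0, 0, 0, -1], [0, 0, 0, -1], [0, 0, 0, -1], [0, 0, 0, -1]]}}

```text
time_s: 20.98
position: [0.4414, -0.183, 0.1168]
ee_rot: [-0.0, 0.95, 0.311, -0.0]
ft_force: [-0.6, -0.4, -0.5]
finger_gap: 0.654
grasp_force: 0.0
```

Call:
{"name": "jog_arm", "arguments": {"increments": [[0, 0, 0, -1], [0, 0, 0, -1], [0, 0, 0, -1], [0, 0, 0, -1], [0, 0, 0, -1], [0, 0, 0, -1], [0, 0, 0, -1], [0, 0, 0, -1], [0, 0, 0, -1], [0, 0, 0, -1], [0, 0, 0, -0.53], [0, 0, 0, 0]], "fingers": 0.1}}

```text
time_s: 22.48
position: [0.4414, -0.183, 0.1169]
ee_rot: [-0.0, 0.648, 0.761, -0.0]
ft_force: [0.3, -0.0, -0.1]
finger_gap: 0.45
grasp_force: 0.0
```

```bash
cat >> h.py <<'E'
def to(x,y,z=None):
    "tool-frame shift in units to a world target; also the tool yaw"
    from station import get_obs
    from scipy.spatial.transform import Rotation as R
    o=get_obs();q=o['ee_rot'];r=R.from_quat([q[1],q[2],q[3],q[0]]);p=o['position']
    d=r.inv().apply(np.array([x,y,p[2] if z is None else z])-p)/.03
    X=r.as_matrix()[:,0];print(p.round(4),'yaw',round(np.degrees(np.arctan2(X[1],X[0])),1),'shift',d.round(2))
E
python3 - <<'E'
from h import *
to(.4427,-.1835,.014)
from station import *
c=camera('top')
print(disc(seg(c,422,197,14,'grey',.046)))
cv2.imwrite('pics/t2.png',cv2.resize(c['color'][115:305,185:445,::-1],None,fx=3,fy=3,interpolation=cv2.INTER_CUBIC))
E
```

```text
[ 0.4414 -0.183   0.1169] yaw 99.2 shift [-0.03  0.04  3.43]
(array([ 0.6101, -0.3113]), 610.0, -309.4, 24.2)
```

View pics/t2.png

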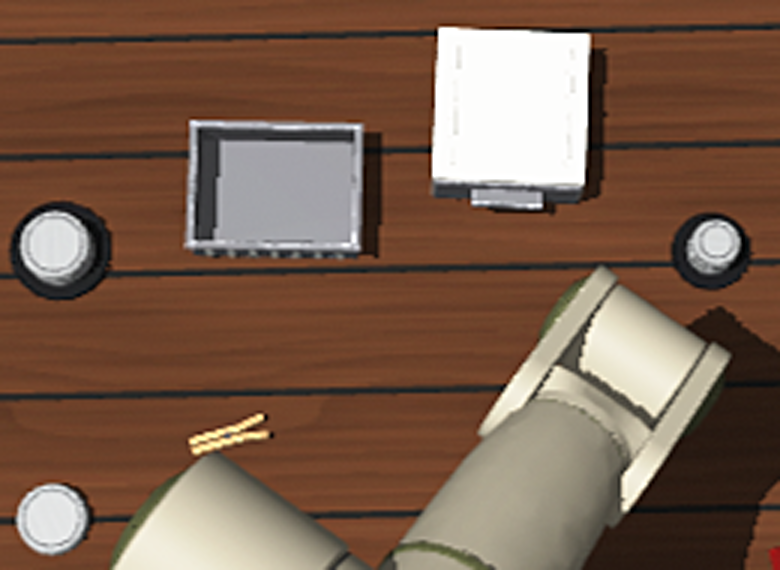

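The picture shows the small lid centred on its pile at crop (715,238) and the drawer shut at (510,190). Now peg_b, the right one.

Call:
{"name": "jog_arm", "arguments": {"increments": [[0, 0.04, 0.9, 0], [0, 0, 0.9, 0], [0, 0, 0.9, 0], [0, 0, 0.5, 0], [0, 0, 0.15, 0], [0, 0, 0.05, 0], [0, 0, 0, 0]]}}

```text
time_s: 23.4
position: [0.4432, -0.1832, 0.0158]
ee_rot: [0.001, 0.648, 0.761, 0.0]
ft_force: [-0.3, -0.1, 0.0]
finger_gap: 0.454
grasp_force: 0.0
```

Call:
{"name": "jog_arm", "arguments": {"increments": [[0, 0, 0, 0], [0, 0, 0, 0], [0, 0, 0, 0], [0, 0, 0, 0], [0, 0, 0, 0], [0, 0, 0, 0]], "fingers": 0.9}}

```text
time_s: 24.15
position: [0.4431, -0.1831, 0.0159]
ee_rot: [0.0, 0.648, 0.762, 0.0]
ft_force: [-1.3, 0.9, 6.3]
finger_gap: 0.167
grasp_force: 59.1
```

Call:
{"name": "jog_arm", "arguments": {"increments": [[0, 0, -0.5, 0], [0, 0, -1, 0], [0, 0, -1, 0], [0, 0, -1, 0], [0, 0, 0, 0]]}}

```text
time_s: 24.78
position: [0.4437, -0.1835, 0.1228]
ee_rot: [0.003, 0.648, 0.762, 0.0]
ft_force: [0.7, 0.2, -0.6]
finger_gap: 0.169
grasp_force: 58.7
```

Run:
```python
from h import *
to(.690,.070)
```

```text
[ 0.4437 -0.1835  0.1228] yaw 99.2 shift [7.03 9.45 0.01]
```

Call:
{"name": "jog_arm", "arguments": {"increments": [[0, 0, 0, 1], [0, 0, 0, 1], [0.87, 0.77, 0, 0], [0.87, 0.77, 0, 0], [0.87, 0.77, 0, 0], [0.87, 0.77, 0, 0], [0.87, 0.77, 0, 0], [0.87, 0.77, 0, 0], [0.87, 0.77, 0, 0], [0.87, 0.77, 0, 0], [0.87, 0.77, 0, 0], [0.84, 0.77, 0, 0]]}}

```text
time_s: 26.28
position: [0.6866, 0.0665, 0.1194]
ee_rot: [-0.001, 0.724, 0.69, -0.0]
ft_force: [0.6, -1.1, -0.1]
finger_gap: 0.169
grasp_force: 58.7
```

Call:
{"name": "jog_arm", "arguments": {"increments": [[0, 0, 0, 0], [0, 0, 0, 0]]}}

```text
time_s: 26.52
position: [0.6857, 0.0652, 0.1195]
ee_rot: [-0.0, 0.724, 0.69, -0.001]
ft_force: [0.1, 0.1, 0.0]
finger_gap: 0.168
grasp_force: 58.8
```

Run:
```python
from h import *
to(.688,.065,.026)
from station import *
c=camera('side')
cv2.imwrite('pics/s6.png',cv2.resize(c['color'][140:290,310:480,::-1],None,fx=4,fy=4,interpolation=cv2.INTER_CUBIC))
```

```text
[0.6857 0.0652 0.1195] yaw 87.2 shift [-0.    0.08  3.12]
```

View pics/s6.png

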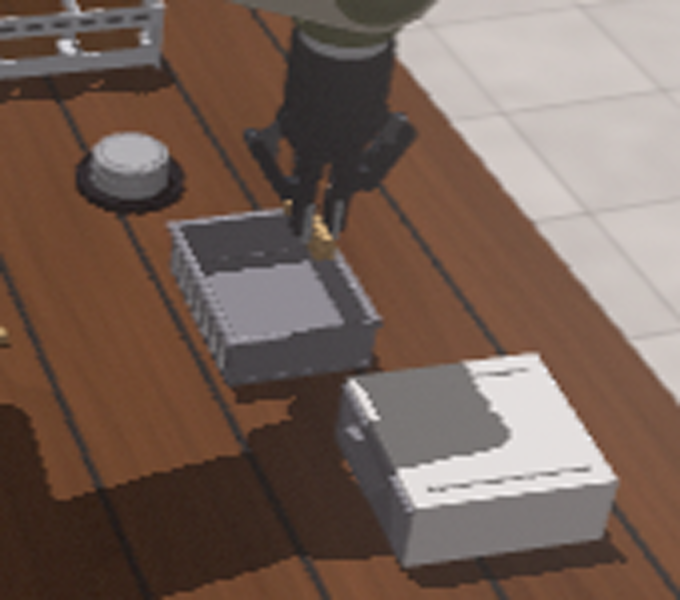

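Peg_b is held level at crop (315,230), above the basket floor at (280,300). Lowering and releasing.

Call:
{"name": "jog_arm", "arguments": {"increments": [[0, 0, 0.8, 0], [0, 0, 0.8, 0], [0, 0, 0.8, 0], [0, 0, 0.5, 0], [0, 0, 0.2, 0], [0, 0, 0, 0], [0, 0, 0, 0]]}}

```text
time_s: 27.45
position: [0.6868, 0.0655, 0.0282]
ee_rot: [0.001, 0.724, 0.69, 0.001]
ft_force: [-0.0, -1.0, 0.3]
finger_gap: 0.167
grasp_force: 58.8
```

Call:
{"name": "jog_arm", "arguments": {"increments": [[0, 0, 0, 0], [0, 0, 0, 0], [0, 0, 0, 0], [0, 0, -0.4, 0], [0, 0, -0.8, 0], [0, 0, -1, 0], [0, 0, -1, 0], [0, 0, 0, 0]], "fingers": 0.4}}

```text
time_s: 28.45
position: [0.6875, 0.0655, 0.1268]
ee_rot: [0.002, 0.724, 0.69, 0.002]
ft_force: [-0.1, -0.3, -0.1]
finger_gap: 0.297
grasp_force: 0.0
```

Run:
```python
from h import *
to(.4352,.1637)
```

```text
[0.6875 0.0655 0.1268] yaw 87.2 shift [ 2.86 -8.56 -0.05]
```

Call:
{"name": "jog_arm", "arguments": {"increments": [[0.28, -0.85, 0, 0], [0.28, -0.85, 0, 0], [0.28, -0.85, 0, 0], [0.28, -0.85, 0, 0], [0.28, -0.85, 0, 0], [0.28, -0.85, 0, 0], [0.28, -0.85, 0, 0], [0.28, -0.85, 0, 0], [0.28, -0.85, 0, 0], [0.3, -0.9, 0, 0]], "fingers": 0.1}}

```text
time_s: 29.7
position: [0.4331, 0.1628, 0.1228]
ee_rot: [-0.0, 0.724, 0.69, -0.0]
ft_force: [0.8, 0.3, 1.0]
finger_gap: 0.449
grasp_force: 0.0
```

Call:
{"name": "jog_arm", "arguments": {"increments": [[0, 0, 0, -0.8], [0, 0, 0, -0.8], [0, 0, 0, -0.8], [0, 0, 0, -0.8], [0, 0, 0, 0], [0, 0, 0, 0]]}}

```text
time_s: 30.45
position: [0.4341, 0.1626, 0.123]
ee_rot: [-0.0, 0.6, 0.8, -0.0]
ft_force: [-0.1, -1.0, 0.0]
finger_gap: 0.45
grasp_force: 0.0
```

Run:
```python
from h import *
to(.4352,.1637,.0155)
```

```text
[0.4341 0.1626 0.123 ] yaw 106.3 shift [0.02 0.05 3.58]
```

Call:
{"name": "jog_arm", "arguments": {"increments": [[0, 0.05, 0.9, 0], [0, 0, 0.9, 0], [0, 0, 0.9, 0], [0, 0, 0.6, 0], [0, 0, 0.2, 0], [0, 0, 0.08, 0], [0, 0, 0, 0]]}}

```text
time_s: 31.32
position: [0.436, 0.1631, 0.0162]
ee_rot: [0.0, 0.599, 0.801, 0.0]
ft_force: [0.7, -0.0, -0.2]
finger_gap: 0.45
grasp_force: 0.0
```

Call:
{"name": "jog_arm", "arguments": {"increments": [[0, 0, 0, 0], [0, 0, 0, 0], [0, 0, 0, 0], [0, 0, 0, 0], [0, 0, 0, 0], [0, 0, 0, 0]], "fingers": 0.9}}

```text
time_s: 32.08
position: [0.436, 0.1631, 0.0165]
ee_rot: [0.0, 0.599, 0.801, 0.0]
ft_force: [-1.0, -0.4, 5.7]
finger_gap: 0.165
grasp_force: 59.0
```

Call:
{"name": "jog_arm", "arguments": {"increments": [[0, 0, -0.5, 0], [0, 0, -1, 0], [0, 0, -1, 0], [0, 0, -1, 0], [0, 0, 0, 1], [0, 0, 0, 1], [0, 0, 0, 1], [0, 0, 0, 0.2], [0, 0, 0, 0]]}}

```text
time_s: 33.2
position: [0.4357, 0.163, 0.1213]
ee_rot: [0.0, 0.724, 0.69, 0.0]
ft_force: [0.1, 0.6, 0.3]
finger_gap: 0.168
grasp_force: 58.7
```

Run:
```python
from h import *
to(.656,.147)
```

```text
[0.4357 0.163  0.1213] yaw 87.3 shift [-0.19  7.36  0.  ]
```

Call:
{"name": "jog_arm", "arguments": {"increments": [[-0.02, 0.8, 0, 0], [-0.02, 0.8, 0, 0], [-0.02, 0.8, 0, 0], [-0.02, 0.8, 0, 0], [-0.02, 0.8, 0, 0], [-0.02, 0.8, 0, 0], [-0.02, 0.8, 0, 0], [-0.02, 0.8, 0, 0], [-0.02, 0.96, 0, 0], [0, 0, 0, 0]]}}

```text
time_s: 34.45
position: [0.6568, 0.1464, 0.1203]
ee_rot: [-0.0, 0.724, 0.69, -0.0]
ft_force: [-0.5, 0.2, -0.2]
finger_gap: 0.167
grasp_force: 58.7
```

Call:
{"name": "jog_arm", "arguments": {"increments": [[0, 0, 0.8, 0], [0, 0, 0.8, 0], [0, 0, 0.8, 0], [0, 0, 0.5, 0], [0, 0, 0.2, 0], [0, 0, 0, 0], [0, 0, 0, 0]]}}

```text
time_s: 35.33
position: [0.6564, 0.1469, 0.0288]
ee_rot: [0.0, 0.724, 0.69, 0.001]
ft_force: [0.7, -0.2, -0.2]
finger_gap: 0.166
grasp_force: 58.7
```

Call:
{"name": "jog_arm", "arguments": {"increments": [[0, 0, 0, 0], [0, 0, 0, 0], [0, 0, 0, 0], [0, 0, -0.4, 0], [0, 0, -0.8, 0], [0, 0, -1, 0], [0, 0, -1, 0], [0, 0, 0, 0]], "fingers": 0.4}}

```text
time_s: 36.33
position: [0.6572, 0.1469, 0.1272]
ee_rot: [0.002, 0.724, 0.69, 0.002]
ft_force: [0.0, -0.1, 0.3]
finger_gap: 0.305
grasp_force: 0.0
```

Run:
```python
from h import *
to(.3615,.3237)
```

```text
[0.6572 0.1469 0.1272] yaw 87.2 shift [  5.4  -10.13  -0.05]
```

Call:
{"name": "jog_arm", "arguments": {"increments": [[0.49, -0.92, 0, 0], [0.49, -0.92, 0, 0], [0.49, -0.92, 0, 0], [0.49, -0.92, 0, 0], [0.49, -0.92, 0, 0], [0.49, -0.92, 0, 0], [0.49, -0.92, 0, 0], [0.49, -0.92, 0, 0], [0.49, -0.92, 0, 0], [0.49, -0.92, 0, 0], [0.5, -0.92, 0, 0], [0, 0, 0, 0]], "fingers": -1}}

```text
time_s: 37.83
position: [0.3591, 0.324, 0.1235]
ee_rot: [-0.0, 0.723, 0.69, -0.001]
ft_force: [-0.1, -1.2, -0.7]
finger_gap: 1.0
grasp_force: 0.0
```

Run:
```python
from h import *
to(.3615,.3237,.022)
from station import *
c=camera('top')
for u,v in((270,183),(290,170)):pass
cv2.imwrite('pics/t3.png',cv2.resize(c['color'][115:305,185:445,::-1],None,fx=3,fy=3,interpolation=cv2.INTER_CUBIC))
```

```text
[0.3591 0.324  0.1235] yaw 87.3 shift [-0.01  0.08  3.38]
```

View pics/t3.png

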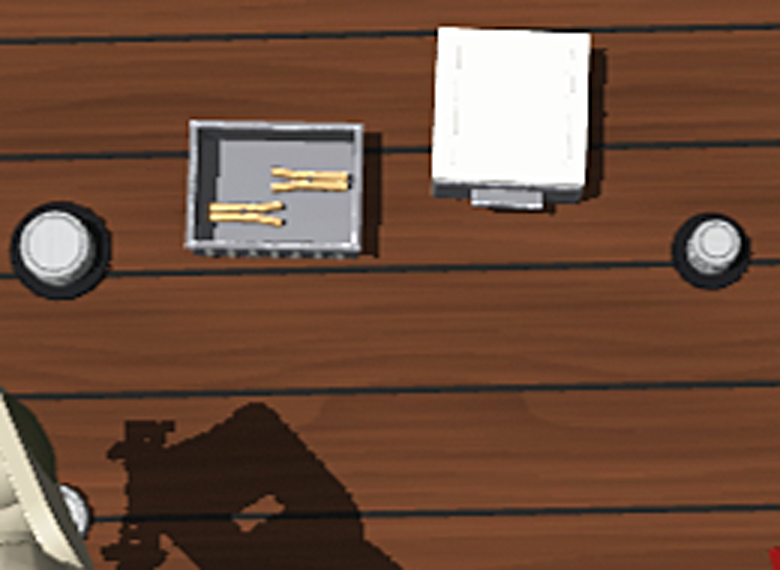

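Both pegs lie flat in the basket, at crop (247,213) and (310,180). Now the wide lid. The pads stand farther back at this width, so I'll go a bit lower.

Call:
{"name": "jog_arm", "arguments": {"increments": [[0, 0.08, 0.9, 0], [0, 0, 0.9, 0], [0, 0, 0.9, 0], [0, 0, 0.6, 0], [0, 0, 0.2, 0], [0, 0, 0.1, 0], [0, 0, 0, 0], [0, 0, 0, 0]]}}

```text
time_s: 38.88
position: [0.3633, 0.3235, 0.0163]
ee_rot: [0.0, 0.724, 0.69, 0.0]
ft_force: [-0.2, -0.4, 0.1]
finger_gap: 0.998
grasp_force: 0.0
```

Call:
{"name": "jog_arm", "arguments": {"increments": [[0, 0, 0.1, 0], [0, 0, 0.03, 0], [0, 0, 0, 0]]}}

```text
time_s: 39.25
position: [0.363, 0.3233, 0.0118]
ee_rot: [-0.0, 0.724, 0.69, -0.0]
ft_force: [-1.0, -0.0, 0.3]
finger_gap: 1.002
grasp_force: 0.0
```

Call:
{"name": "jog_arm", "arguments": {"increments": [[0, 0, 0, 0], [0, 0, 0, 0], [0, 0, 0, 0], [0, 0, 0, 0], [0, 0, 0, 0], [0, 0, 0, 0]], "fingers": 0}}

```text
time_s: 40.0
position: [0.3631, 0.3234, 0.0127]
ee_rot: [0.0, 0.724, 0.69, 0.0]
ft_force: [-4.1, -2.2, 10.8]
finger_gap: 0.728
grasp_force: 62.8
```

Call:
{"name": "jog_arm", "arguments": {"increments": [[0, 0, -0.4, 0], [0, 0, -0.8, 0], [0, 0, -1, 0], [0, 0, -1, 0], [0, 0, -0.4, 0], [0, 0, 0, 0]]}}

```text
time_s: 40.75
position: [0.3631, 0.3234, 0.1201]
ee_rot: [0.0, 0.724, 0.69, 0.0]
ft_force: [-0.2, 0.0, -1.0]
finger_gap: 0.728
grasp_force: 65.6
```

Run:
```python
from h import *
to(.6228,.3205,.046)
from station import *
c=camera('side')
cv2.imwrite('pics/s7.png',cv2.resize(c['color'][110:260,200:370,::-1],None,fx=4,fy=4,interpolation=cv2.INTER_CUBIC))
```

```text
[0.3631 0.3234 0.1201] yaw 87.2 shift [0.33 8.65 2.48]
```

View pics/s7.png

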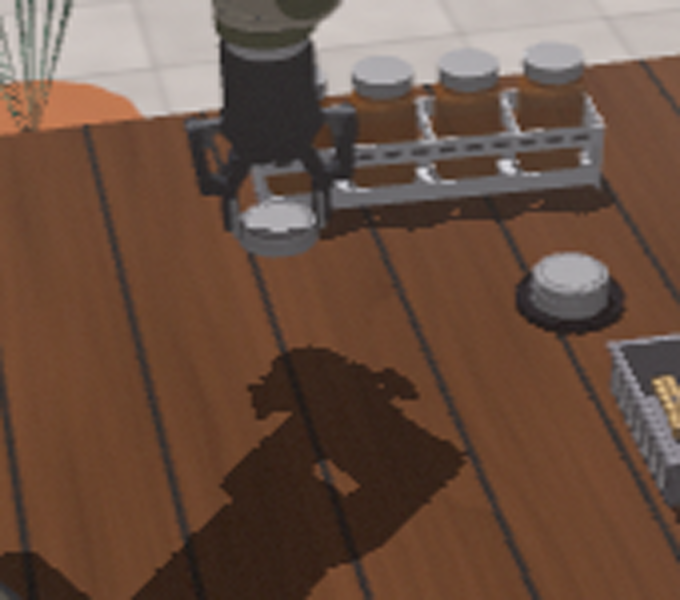

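The wide lid is held level at crop (278,225). Carrying it to the wide pile.

Call:
{"name": "jog_arm", "arguments": {"increments": [[0.03, 0.8, 0, 0], [0.03, 0.8, 0, 0], [0.03, 0.8, 0, 0], [0.03, 0.8, 0, 0], [0.03, 0.8, 0, 0], [0.03, 0.8, 0, 0], [0.03, 0.8, 0, 0], [0.03, 0.8, 0, 0], [0.03, 0.8, 0, 0], [0.03, 0.8, 0, 0], [0.03, 0.65, 0, 0], [0, 0, 0, 0]]}}

```text
time_s: 42.3
position: [0.6228, 0.32, 0.1176]
ee_rot: [-0.001, 0.725, 0.689, -0.001]
ft_force: [-0.3, -0.6, -0.0]
finger_gap: 0.726
grasp_force: 65.6
```

Call:
{"name": "jog_arm", "arguments": {"increments": [[0, 0, 0.8, 0], [0, 0, 0.8, 0], [0, 0, 0.5, 0], [0, 0, 0.2, 0], [0, 0, 0, 0], [0, 0, 0, 0]]}}

```text
time_s: 43.05
position: [0.6231, 0.3207, 0.0519]
ee_rot: [0.0, 0.724, 0.69, 0.001]
ft_force: [0.2, -1.0, -0.3]
finger_gap: 0.732
grasp_force: 65.6
```

Run:
```python
from h import *
to(.6228,.3205,.0445)
```

```text
[0.6231 0.3207 0.0519] yaw 87.2 shift [-0.01 -0.01  0.25]
```

Call:
{"name": "jog_arm", "arguments": {"increments": [[0, 0, 0.1, 0], [0, 0, 0.07, 0], [0, 0, 0.05, 0], [0, 0, 0, 0], [0, 0, 0, 0]]}}

```text
time_s: 43.68
position: [0.6228, 0.3206, 0.0449]
ee_rot: [0.0, 0.724, 0.69, 0.0]
ft_force: [-3.1, -1.0, 5.1]
finger_gap: 0.728
grasp_force: 66.3
```

Call:
{"name": "jog_arm", "arguments": {"increments": [[0, 0, 0, 0], [0, 0, 0, 0], [0, 0, 0, 0], [0, 0, 0, 0], [0, 0, -0.4, 0], [0, 0, -0.8, 0], [0, 0, -1, 0], [0, 0, -1, 0]], "fingers": -1}}

```text
time_s: 44.68
position: [0.6228, 0.3206, 0.1423]
ee_rot: [0.0, 0.724, 0.69, 0.0]
ft_force: [0.7, -0.1, -0.1]
finger_gap: 0.998
grasp_force: 0.0
```

Call:
{"name": "jog_arm", "arguments": {"increments": [[0, -1, 0, 0], [0, -1, 0, 0], [0, -1, 0, 0], [0, -1, 0, 0], [0, -1, 0, 0], [0, -1, 0, 0], [0, -1, 0, 0], [0, 0, 0, 0], [0, 0, 0, 0]]}}

```text
time_s: 45.8
position: [0.4138, 0.331, 0.141]
ee_rot: [0.0, 0.724, 0.69, 0.001]
ft_force: [0.2, -0.4, 0.1]
finger_gap: 1.001
grasp_force: 0.0
```

Run:
```python
from h import *
from station import *
c=camera('top')
print(disc(seg(c,203,193,18,'grey',.046)),disc(seg(c,422,196,14,'grey',.046)))
W=cloud(c)
for u,v in((202,193),(423,194)):
    s=W[v-4:v+5,u-4:u+5,2];print(np.median(s),s[:3].mean(),s[-3:].mean(),s[:,:3].mean(),s[:,-3:].mean())
for n,a,b,z in(('caseFL',433,184,.06),('caseFR',585,188,.06)):print(n)
c=camera('side')
cv2.imwrite('pics/s8.png',cv2.resize(c['color'][120:345,270:480,::-1],None,fx=2.6,fy=2.6,interpolation=cv2.INTER_CUBIC))
```

```text
(array([0.6229, 0.321 ]), 621.5, 321.5, 33.8) (array([ 0.6101, -0.3113]), 610.0, -309.4, 24.2)
0.04728511034192584 0.04738155830013872 0.047277355928242545 0.04725719051880618 0.04738589326766071
0.047397299551823924 0.04772335971128827 0.04872395828011391 0.04749995358514076 0.04683612142707436
caseFL
caseFR
```

View pics/s8.png

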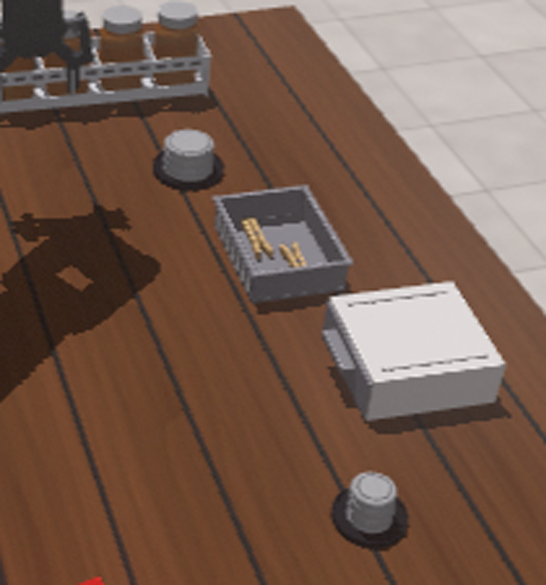

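All lids are stacked level, with pile centres at crop (188,145) and (373,490). Both pegs are in the basket at (272,245), and the drawer front at (350,360) is flush.

```bash
python3 -c "
from station import *
print(close_job())"
```

```text
the job is handed in; nothing more can be done
None
```

The job is handed in at about 46 s of the 144 s allowed; no verdict came back. The last pictures show both lids level and centred on their piles, both pegs flat in the basket and the drawer pushed to its stop, with the cap set flat in the front bay before shutting; the arm never went near the rack, mug or scoop.

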